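# Sort measured metal samples into their holders

### The job

The measured metal samples lie mixed up on the bench: sort them back into their holders. Lay both solid discs flat and side by side in the round dish, both square bars flat and lengthways side by side in the rectangular tray (not one on top of the other), and put the ring over the post of the stand so that it rests on the base. Set each sample down by hand rather than dropping it from a height, and leave the jar and the mouse where they are.

Things in the scene. Friction and masses are not known exactly. Their poses are not given: they have to be found in the camera images.
- disc_a_mid (a point): Plain bare-metal solid round disc, 40 mm in diameter, 24 mm high, lying flat on the bench. The point is its centre, 12 mm above its underside; z is its axis (up). The other disc is identical and either may go first.
- disc_b_mid (a point): Plain bare-metal solid round disc, 40 mm in diameter, 24 mm high, lying flat on the bench. The point is its centre, 12 mm above its underside; z is its axis (up). The other disc is identical and either may go first.
- bar_a_mid (a point): Plain bare-metal square bar, 90 mm long, 20 x 20 mm in section, lying flat on the bench at any yaw. The point is its centre, 10 mm above its underside; x runs along its length. The other bar is identical.
- bar_b_mid (a point): Plain bare-metal square bar, 90 mm long, 20 x 20 mm in section, lying flat on the bench at any yaw. The point is its centre, 10 mm above its underside; x runs along its length. The other bar is identical.
- ring_mid (a point): Plain bare-metal ring, 50 mm outside diameter, 30 mm hole right through, 22 mm high, lying flat on the bench. The point is the centre of the hole, 11 mm above its underside; z is its axis (up).
- dish: Round grey-blue dish fixed to the bench, for the discs: 160 mm outside diameter, about 150 mm inside, wall 4 mm thick, rim 18 mm high, flat inner floor 4 mm above the bench. Origin: centre of its underside, on the bench. There is room for both discs side by side.
- bar_tray: Rectangular grey-blue tray fixed to the bench, for the bars: 148 mm long (its x) by 132 mm wide (its y) outside, walls 4 mm thick and 18 mm high, inner floor 4 mm above the bench. Origin: centre of its underside, on the bench. There is room for both bars side by side, each lying along x. It may be turned up to 0.3 rad from the robot's x.
- ring_stand: Grey-blue stand fixed to the bench, for the ring: base plate 90 x 90 mm, 8 mm thick, with an upright round post 12 mm in diameter in its middle; the post's top is 48 mm above the bench. Origin: centre of the underside, on the bench, under the post.
- jar: Bystander: closed amber jar with a white cap, 60 mm in diameter, 85 mm high, standing loose on the robot's left. Origin: centre of its underside.
- mouse: Bystander: grey computer mouse, 105 x 62 mm, 34 mm high, lying loose on a 3 mm mouse mat on the robot's right. Origin: centre of its underside.
Mind the look-alikes: they are no part of the job. Leave any black or blue look-alike of the part that bears bar_b_mid alone.

How it is judged:
By the outcome, as a careful person would: the job done as asked, in the order asked, and still so for the second after the job is handed in, with the robot touching nothing.
It also fails if it takes over 115 s, if anything falls off the work surface, if the arm or the gripper's body presses on something with over 40 N, if the wrist force passes 120 N, or if a joint passes its speed limit or range.

### The arm

A 7-joint arm with a two-finger parallel gripper is mounted at the origin on the work surface. World frame = base frame: x ahead of the robot, y to its left, z up, the work surface at z = 0. Lengths are in m, angles in rad, forces in N, time in s.
With the tool pointing down it reaches from about 0.4 to 0.85 m from the base axis. Payload 10.4 kg.
Tool frame: the origin (TCP) lies at the very end of the fingers, on their centre line; the grasp point (between the pads) lies 19 mm behind it (manip.tcp_to_grasp is the z of the grasp point in the tool frame, in m); z points along the fingers, x is the direction in which the jaws open and shut, and the axes are right-handed (so a half turn about z gives the same grasp; the last joint's range is limited). The gripper opens to 85 mm and grips with 20 to 120 N. Pads are 22 mm wide; open, the fingers measure 114 mm over their backs; the gripper's body (76 mm by 85 mm) begins 54 mm behind the grasp point. The pads swing forward as they close: fully open they stand 13 mm farther back than shut.
Start: joints at [-1.211, 0.332, -0.065, 1.46, 0.022, 1.35, -0.088], TCP at [0.233, 0.58, 0.231] pointing down, gripper open.
Joint ranges: [-2.6, 2.6], [-0.5, 2.12], [-1.47, 1.34], [0.16, 2.42], [-1.27, 4.41], [0.06, 2.06], [-2.6, 2.6]. Speed limits (rad/s): [2.22, 2.22, 2.79, 2.79, 3.14, 3.14, 3.14].

### API

Orientations are given as a unit quaternion [x, y, z, w].
In Python, from workcell import manip gives the robot as it stands.
- The arm moves only by the tool servo_tool, never from a script. Its argument "moves" is a list of rows, each an object with "travel": the shift along the tool's x, y, z in mm, a list of three; "dr": the turn, a rotation vector about the tool's x, y, z in degrees, a list of three. A call has 1 to 12 rows; each row shifts and turns the commanded pose from where the row before left it, along the tool's axes as they then stand; what a row does not reach is not made up. A row lasts 1/8 s, in which the tool goes at most 62.5 mm and 10.7 degrees, less where a joint would pass 70% of its speed; a pose out of reach is approached as far as the arm can. A call is refused whole if a number of a shift passes 62.5 or a number of a turn 10.7, either way. A call with a gripper value outside its range is refused whole. "claw" is the closure, from 0 (fully open) to 1 (shut), set as the call begins (left out, the last holds). The fingers move at their own pace and stop on an object; "squeeze" is the grip in N (left out, the last holds). Time passes only in rows, so rows that do not move let the fingers close. It gives the time, the measured TCP pose, the force and the opening at its end, in the units of the state.
- manip.get_obs(): the state, without advancing time (a new reading comes with each control period).
- manip.camera(name): name is "scene" or "side" or "wrist"; returns the picture (400x640x3 uint8, blue, green, red); there is no depth.
- manip.calibration(name): a dict with "intrinsics" (3x3 intrinsics, pixels), "view" (4x4, takes a point from world to camera coordinates). Camera axes: x right, y down, z forward; pixel columns grow to the right and rows downward; lengths in m; the calibration is good to about 2 mm. A picture is of the moment at which its call begins: read the wrist's pose just before it. calibration takes no time and is no camera call; for the wrist camera it gives the pose at the moment of the call.
- manip.hand_in(): hands the job in, once; it reports no verdict.
The state is a dict: "clock": time; "joint_pos": joint angles; "joint_velocities": joint speeds; "tau": joint torques, N m; "position": TCP position; "ee_rot": TCP orientation; "ft_force": force on the tool from outside, world axes, zero at the start; "torque": the same for the moment, N m; "grip_width": opening from 0.0 (shut) to 1.0 (fully open).
Only numpy, scipy, OpenCV 4.12 (cv2) and the standard library are available. Lean on these libraries where they do the work, as an engineer would, in place of code of your own. Each camera call takes 0.05 s, during which the arm holds its last target. There are 200 camera calls.

## Working session

There is one attempt and no reset: what is moved stays moved. The work goes in short steps, Python scripts to look and compute and a tool call to move; the robot and the scene stay as the last step left them, time stands still between calls to the robot, and variables do not carry over. Pictures are saved under pics/ and viewed, on a budget of 14 in all, crops included, one or two more only if the job needs it, and the job is handed in when it is done.

Besides the shell and the picture viewer there is one more tool, called after "Call:" in YAML: its name, and indented under it one key for each argument. servo_tool: Moves the arm, as the interface text tells. Its arguments: {"type":"object","properties":{"moves":{"type":"array","items":{"type":"object","properties":{"travel":{"type":"array","items":{"type":"number"}},"dr":{"type":"array","items":{"type":"number"}}}}},"claw":{"type":"number"},"squeeze":{"type":"number"}},"required":["moves"]}

```bash
ls; mkdir -p pics; python3 - <<'E'
from workcell import manip
import cv2,numpy as np
o=manip.get_obs();print(o['clock'],o['position'],o['ee_rot'],o['grip_width'],manip.tcp_to_grasp)
for n in("scene","side","wrist"):
    cv2.imwrite(f"pics/{n}0.png",manip.camera(n));c=manip.calibration(n);print(n,c['intrinsics'],c['view'])
E
```

```text
pics
0.0 [0.23334087 0.57941706 0.2305473 ] [ 8.28722284e-01  5.59659635e-01 -5.50530682e-04  4.06370535e-04] 0.9981897319649455 -0.0187
scene [[386.76124485   0.         322.86733371]
 [  0.         386.76124485 197.89707161]
 [  0.           0.           1.        ]] [[-7.94265418e-01  6.07569913e-01  1.11664525e-03  3.78640477e-01]
 [ 4.72148956e-01  6.18386609e-01 -6.28230344e-01 -1.88219465e-01]
 [-3.82384374e-01 -4.98454414e-01 -7.78026598e-01  1.27451282e+00]
 [ 0.00000000e+00  0.00000000e+00  0.00000000e+00  1.00000000e+00]]
side [[377.57197509   0.         328.65521598]
 [  0.         377.57197509 194.36119883]
 [  0.           0.           1.        ]] [[ 0.83511667 -0.55006054 -0.00368127 -0.39018602]
 [-0.41241112 -0.62167704 -0.66590895  0.22928207]
 [ 0.36400168  0.55762986 -0.74602394  1.09033464]
 [ 0.          0.          0.          1.        ]]
wrist [[315.58153513   0.         315.02398213]
 [  0.         315.58153513 204.00126327]
 [  0.           0.           1.        ]] [[ 0.37361838  0.92758176 -0.00117858 -0.62383276]
 [ 0.89037627 -0.35827564  0.28083565 -0.03675493]
 [ 0.26007577 -0.10597474 -0.95975515  0.37911975]
 [ 0.          0.          0.          1.        ]]
```

View pics/scene0.png

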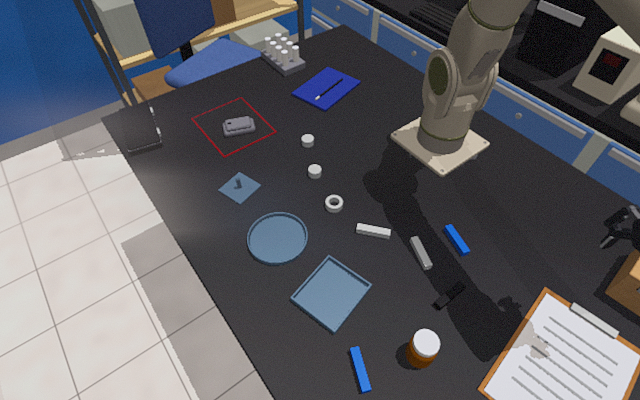

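View pics/side0.png

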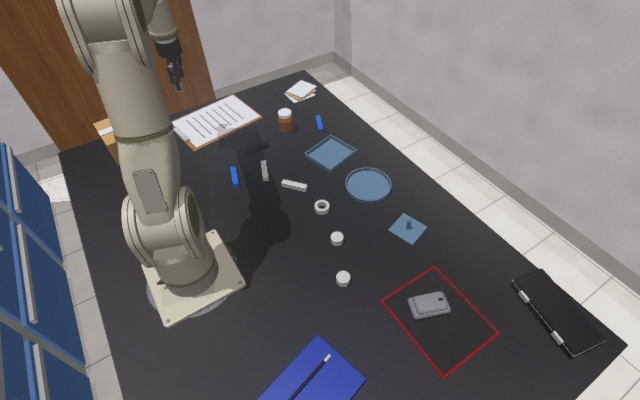

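The scene view shows:
- Discs at (308,141) and (315,171), and the ring at (334,203).
- Bar-like items: metal at (373,231), grey metal in the arm's shadow at (421,253), blue at (457,240) and (360,369), black at (450,295). The two bare-metal ones fit the description, which I'll confirm in a crop.
- Dish (277,238), tray (331,293), stand (239,186), jar (423,348), mouse (238,126).

```bash
cat > h.py <<'E'
from workcell import manip
import cv2,numpy as np
def ray(n,uv,z,c=None):
    c=c or manip.calibration(n);K,V=np.array(c['intrinsics']),np.array(c['view'])
    R,t=V[:3,:3],V[:3,3];C=-R.T@t
    d=R.T@np.linalg.inv(K)@np.array([*uv,1.]);return (C+d*(z-C[2])/d[2])[:2]
def proj(n,P,c=None):
    c=c or manip.calibration(n);K,V=np.array(c['intrinsics']),np.array(c['view'])
    p=K@(V[:3,:3]@np.array(P)+V[:3,3]);return p[:2]/p[2]
def st():
    o=manip.get_obs();return o
E
python3 - <<'E'
from h import *
S=dict(disc1=(308,141,.012),disc2=(315,171,.012),ring=(334,203,.011),barL=(373,231,.01),bar2=(421,253,.01),dish=(277,239,.01),tray=(331,293,.01),stand=(239,188,.008),jar=(423,348,.04),mouse=(238,126,.02),blk=(450,295,.01))
D=dict(disc1=(343,279,.012),disc2=(337,239,.012),ring=(322,207,.011),barL=(294,185,.01),bar2=(265,171,.01),dish=(368,184,.01),tray=(331,153,.01),stand=(408,229,.008),jar=(286,121,.04),mouse=(429,305,.02))
for k,v in S.items():
    print(k,ray('scene',v[:2],v[2]).round(3),ray('side',D[k][:2],D[k][2]).round(3) if k in D else'')
im=cv2.imread('pics/scene0.png')[200:330,340:490]
cv2.imwrite('pics/crop1.png',cv2.resize(im,None,fx=4.5,fy=4.5,interpolation=cv2.INTER_CUBIC))
E
```

```text
disc1 [ 0.348 -0.248] [ 0.346 -0.257]
disc2 [ 0.409 -0.128] [ 0.409 -0.135]
ring [0.44  0.003] [ 0.44  -0.002]
barL [0.415 0.141] [0.413 0.136]
bar2 [0.363 0.267] [0.361 0.254]
dish [0.634 0.006] [ 0.63  -0.002]
tray [0.615 0.213] [0.611 0.203]
stand [ 0.625 -0.211] [ 0.618 -0.224]
jar [0.547 0.439] [0.548 0.431]
mouse [ 0.495 -0.441] [ 0.49 -0.45]
blk [0.393 0.389]
```

View pics/crop1.png

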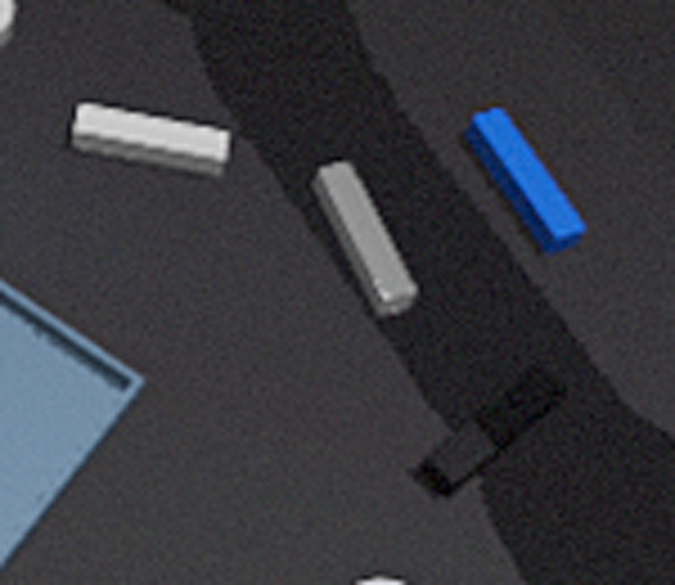

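The crop confirms the two bare-metal bars, at (373,231) lit and (421,253) in shadow. The blue and black ones are look-alikes.

```bash
cat >> h.py <<'E'
from scipy.spatial.transform import Rotation as Ro
def plan(x,y,z,psi,n):
    """rows to straight-line move tool to x,y,z (m), yaw of tool x psi (deg), tool down; corrects tilt"""
    o=st();p=np.array(o['position']);R=Ro.from_quat(o['ee_rot'])
    c=np.cos(np.radians(psi));s=np.sin(np.radians(psi))
    T=Ro.from_matrix(np.array([[c,s,0],[s,-c,0],[0,0,-1.]]))
    dv=(R.inv()*T).as_rotvec(degrees=True)/n;d=(np.array([x,y,z])-p)*1000/n
    for i in range(n):
        print('{"travel":%s,"dr":%s}'%([round(float(v),1) for v in R.inv().apply(d)],[round(float(v),1) for v in dv]),end=',\n' if i<n-1 else '\n')
        R=R*Ro.from_rotvec(dv,degrees=True)
E
python3 - <<'E'
from h import *
A=lambda a,b,z:(lambda p,q:(((p+q)/2).round(3),np.degrees(np.arctan2(*(q-p)[::-1])).round(1),np.linalg.norm(q-p).round(3)))(ray('scene',a,z),ray('scene',b,z))
print('barL',A((357.3,225.1),(390.4,232.2),.02));print('bar2',A((414,237.8),(427.8,264.4),.02))
for a,b in [((328,256),(371,286)),((371,286),(335,331)),((335,331),(291,296)),((291,296),(328,256))]:print('tray',A(a,b,.018))
plan(.46,.20,.23,0,8)
E
```

```text
barL (array([0.414, 0.141]), np.float64(127.8), np.float64(0.089))
bar2 (array([0.365, 0.265]), np.float64(68.7), np.float64(0.082))
tray (array([0.546, 0.196]), np.float64(103.8), np.float64(0.132))
tray (array([0.598, 0.276]), np.float64(13.4), np.float64(0.14))
tray (array([0.682, 0.228]), np.float64(-76.5), np.float64(0.132))
tray (array([0.629, 0.148]), np.float64(-166.6), np.float64(0.14))
{"travel":[-33.4, 44.0, 0.1],"dr":[0.0, 0.0, 8.5]},
{"travel":[-26.5, 48.5, 0.1],"dr":[0.0, 0.0, 8.5]},
{"travel":[-19.1, 51.9, 0.1],"dr":[0.0, 0.0, 8.5]},
{"travel":[-11.2, 54.1, 0.1],"dr":[0.0, 0.0, 8.5]},
{"travel":[-3.1, 55.2, 0.1],"dr":[0.0, 0.0, 8.5]},
{"travel":[5.1, 55.0, 0.1],"dr":[0.0, 0.0, 8.5]},
{"travel":[13.2, 53.7, 0.1],"dr":[0.0, 0.0, 8.5]},
{"travel":[21.0, 51.1, 0.1],"dr":[0.0, 0.0, 8.5]}
```

Call:
servo_tool:
  moves:
    - {"travel": [-33,44,0],"dr": [0,0,8.5]}
    - {"travel": [-26,48,0],"dr": [0,0,8.5]}
    - {"travel": [-19,52,0],"dr": [0,0,8.5]}
    - {"travel": [-11,54,0],"dr": [0,0,8.5]}
    - {"travel": [-3,55,0],"dr": [0,0,8.5]}
    - {"travel": [5,55,0],"dr": [0,0,8.5]}
    - {"travel": [13,54,0],"dr": [0,0,8.5]}
    - {"travel": [21,51,0],"dr": [0,0,8.5]}
    - {"travel": [0,0,-60],"dr": [0,0,0]}
  claw: 0
  squeeze: 60

```text
clock: 1.27
position: [0.4604, 0.1961, 0.2884]
ee_rot: [1.0, -0.004, -0.003, 0.003]
ft_force: [0.9, 1.5, 0.7]
grip_width: 0.999
```

```bash
python3 - <<'E'
from h import *
o=st();print(o['clock'],o['position'].round(4),Ro.from_quat(o['ee_rot']).as_matrix().round(3)[:,0],np.round(o['joint_pos'],2))
cv2.imwrite('pics/w1.png',manip.camera('wrist'));np.save('c1.npy',manip.calibration('wrist'),allow_pickle=True)
plan(.42,-.15,.22,0,7)
E
```

```text
1.275 [0.4604 0.1961 0.2884] [ 1.    -0.008 -0.006] [-0.81  0.02  0.32  1.7  -0.01  1.42 -0.49]
{"travel":[-5.9, 50.0, 11.1],"dr":[-0.0, -0.0, -0.0]},
{"travel":[-5.9, 50.0, 11.1],"dr":[-0.0, -0.0, -0.0]},
{"travel":[-6.0, 50.0, 11.1],"dr":[-0.0, -0.0, -0.0]},
{"travel":[-6.0, 50.0, 11.2],"dr":[-0.0, -0.0, -0.0]},
{"travel":[-6.0, 50.0, 11.2],"dr":[-0.0, -0.0, -0.0]},
{"travel":[-6.0, 50.0, 11.2],"dr":[-0.0, -0.0, -0.0]},
{"travel":[-6.0, 50.0, 11.2],"dr":[-0.0, -0.0, -0.0]}
```

View pics/w1.png

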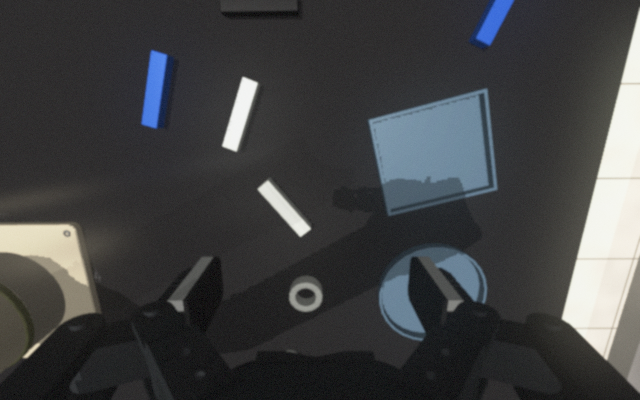

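The wrist view shows metal bars at (240,114) and (285,208), the ring at (306,294), the dish at about (433,292), and tray corners at (369,120), (487,89), (497,190) and (389,214).

```bash
cat >> h.py <<'E'
def blobs(im,n,c,ztop,lo=165,amin=60):
    g=im.min(axis=2);m=(g>lo).astype(np.uint8)
    for ct in cv2.findContours(m,cv2.RETR_EXTERNAL,cv2.CHAIN_APPROX_NONE)[0]:
        if not amin<cv2.contourArea(ct)<6000: continue
        w=np.array([ray(n,q[0],ztop,c) for q in ct],np.float32)
        (cx,cy),(a,b),t=cv2.minAreaRect(w*1000)
        if b>a:t+=90
        print(ct.mean(axis=(0,1)).round(),'ctr mm',round(cx,1),round(cy,1),'size',round(a,1),round(b,1),'long axis deg',round(t%180,1))
E
python3 - <<'E'
from h import *
c=np.load('c1.npy',allow_pickle=True).item();im=cv2.imread('pics/w1.png')
blobs(im,'wrist',c,.022)
for z,cs in((.018,[(369,120),(487,89),(497,190),(389,214)]),):
    w=np.array([ray('wrist',q,z,c) for q in cs]);print(w.round(3),w.mean(0).round(4),[np.degrees(np.arctan2(*(w[(i+1)%4]-w[i])[::-1])).round(1) for i in range(4)])
hs=cv2.cvtColor(im,cv2.COLOR_BGR2HSV);print(hs[150,430],im[150,430])
E
```

```text
[ 45. 247.] ctr mm 66.5 74.5 size 91.5 113.2 long axis deg 179.7
[284. 208.] ctr mm 420.9 142.1 size 19.5 90.7 long axis deg 129.2
[239. 114.] ctr mm 366.8 268.0 size 91.0 20.0 long axis deg 68.9
[[0.534 0.261]
 [0.682 0.298]
 [0.716 0.166]
 [0.568 0.132]] [0.6251 0.2145] [np.float64(14.2), np.float64(-75.8), np.float64(-167.0), np.float64(104.8)]
[103  73 160] [160 140 114]
```

Call:
servo_tool:
  moves:
    - {"travel": [-6,50,11],"dr": [0,0,0]}
    - {"travel": [-6,50,11],"dr": [0,0,0]}
    - {"travel": [-6,50,11],"dr": [0,0,0]}
    - {"travel": [-6,50,11],"dr": [0,0,0]}
    - {"travel": [-6,50,11],"dr": [0,0,0]}
    - {"travel": [-6,50,11],"dr": [0,0,0]}
    - {"travel": [-6,50,11],"dr": [0,0,0]}
    - {"travel": [0,0,0],"dr": [0,0,0]}

```text
clock: 2.33
position: [0.4175, -0.1517, 0.2137]
ee_rot: [1.0, -0.002, -0.0, -0.0]
ft_force: [0.2, 0.3, 0.4]
grip_width: 1.002
```

```bash
python3 - <<'E'
from h import *
o=st();print(o['clock'],o['position'].round(4),Ro.from_quat(o['ee_rot']).as_matrix().round(3)[:,0])
c=manip.calibration('wrist');im=manip.camera('wrist');cv2.imwrite('pics/w2.png',im);np.save('c2.npy',c,allow_pickle=True)
blobs(im,'wrist',c,.024)
E
```

```text
2.325 [ 0.4175 -0.1517  0.2137] [ 1.    -0.004 -0.   ]
[635. 360.] ctr mm 822.5 -392.3 size 20.1 102.4 long axis deg 105.8
[453. 304.] ctr mm 584.8 -306.5 size 13.9 15.9 long axis deg 179.7
[177. 304.] ctr mm 248.6 -305.0 size 13.9 16.1 long axis deg 179.7
[258. 264.] ctr mm 349.6 -252.6 size 42.2 43.4 long axis deg 118.2
[502. 229.] ctr mm 621.4 -208.6 size 68.0 84.2 long axis deg 106.5
[310. 160.] ctr mm 412.2 -129.7 size 41.2 40.2 long axis deg 89.7
[341.  22.] ctr mm 442.4 -3.7 size 43.0 50.6 long axis deg 179.7
[ 9. 80.] ctr mm 124.7 -51.9 size 138.4 33.9 long axis deg 74.1
```

View pics/w2.png

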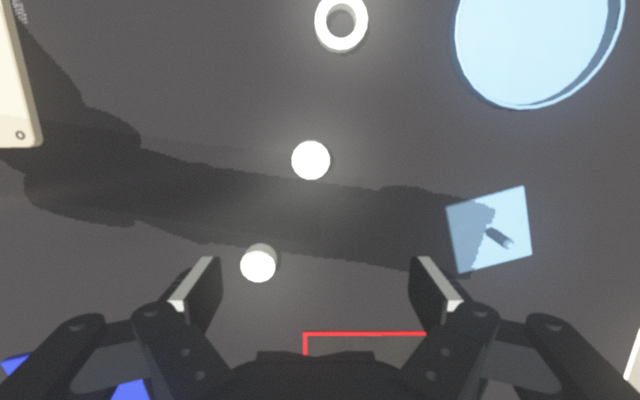

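Discs at (310,160), which is world (412,-130), and (258,264), about (350,-252). Stand plate corners are (446,206), (523,186), (532,254) and (459,273). The ring is at (341,22). I'll grasp the nearer disc first.

Call:
servo_tool:
  moves:
    - {"travel": [-5,-22,40],"dr": [0,0,0]}
    - {"travel": [0,0,50],"dr": [0,0,0]}
    - {"travel": [0,0,50],"dr": [0,0,0]}
    - {"travel": [0,0,40],"dr": [0,0,0]}
    - {"travel": [0,0,20],"dr": [0,0,0]}
    - {"travel": [0,0,6],"dr": [0,0,0]}
    - {"travel": [0,0,0],"dr": [0,0,0]}

```text
clock: 3.25
position: [0.4141, -0.1259, 0.0086]
ee_rot: [1.0, 0.001, 0.0, -0.0]
ft_force: [0.8, 0.1, 0.1]
grip_width: 1.005
```

Call:
servo_tool:
  moves:
    - {"travel": [0,0,0]}
    - {"travel": [0,0,0]}
    - {"travel": [0,0,0]}
    - {"travel": [0,0,0]}
    - {"travel": [0,0,0]}
    - {"travel": [0,0,0]}
    - {"travel": [0,0,0]}
  claw: 1

```text
$.moves[0]: bad value
```

```bash
python3 - <<'E'
from h import *
c=np.load('c2.npy',allow_pickle=True).item()
w=np.array([ray('wrist',q,.008,c) for q in[(446,206),(523,186),(532,254),(459,273)]]);print('stand',w.mean(0),w.round(3))
c1=np.load('c1.npy',allow_pickle=True).item()
print('ring',ray('wrist',(341,23),.022,c),ray('wrist',(305.5,293),.022,c1))
# dish ellipse rim from w1: extremes
for q in[(379,292),(487,292),(433,245),(433,340)]:print('dish',ray('wrist',q,.018,c1).round(3))
E
```

```text
stand [ 0.62336174 -0.21697326] [[ 0.568 -0.186]
 [ 0.653 -0.163]
 [ 0.679 -0.247]
 [ 0.594 -0.272]]
ring [ 0.4426839  -0.00063749] [0.448708   0.00923888]
dish [0.56  0.008]
dish [0.725 0.007]
dish [0.635 0.085]
dish [ 0.652 -0.08 ]
```

Call:
servo_tool:
  moves:
    - {"travel": [-2,4,1],"dr": [0,0,0]}
    - {"travel": [0,0,0],"dr": [0,0,0]}

```text
clock: 3.5
position: [0.412, -0.1307, 0.0079]
ee_rot: [1.0, 0.0, 0.001, -0.0]
ft_force: [0.2, 0.2, -0.3]
grip_width: 0.999
```

Call:
servo_tool:
  moves:
    - {"travel": [0,0,0],"dr": [0,0,0]}
    - {"travel": [0,0,0],"dr": [0,0,0]}
    - {"travel": [0,0,0],"dr": [0,0,0]}
    - {"travel": [0,0,0],"dr": [0,0,0]}
    - {"travel": [0,0,0],"dr": [0,0,0]}
    - {"travel": [0,0,0],"dr": [0,0,0]}
    - {"travel": [0,0,0],"dr": [0,0,0]}
    - {"travel": [0,0,0],"dr": [0,0,0]}
  claw: 1
  squeeze: 60

```text
clock: 4.5
position: [0.4118, -0.1305, 0.0078]
ee_rot: [1.0, 0.001, -0.0, -0.0]
ft_force: [-3.6, 1.8, 11.8]
grip_width: 0.445
```

Call:
servo_tool:
  moves:
    - {"travel": [0,0,-20],"dr": [0,0,0]}
    - {"travel": [0,0,-40],"dr": [0,0,0]}
    - {"travel": [44,-18,-20],"dr": [0,0,0]}
    - {"travel": [44,-18,0],"dr": [0,0,0]}
    - {"travel": [44,-18,0],"dr": [0,0,0]}
    - {"travel": [45,-19,0],"dr": [0,0,0]}
    - {"travel": [45,-19,0],"dr": [0,0,0]}
    - {"travel": [0,0,0],"dr": [0,0,0]}
    - {"travel": [0,0,0],"dr": [0,0,0]}

```text
clock: 5.62
position: [0.6329, -0.0389, 0.0867]
ee_rot: [1.0, 0.0, -0.001, 0.0]
ft_force: [0.2, -0.0, -1.4]
grip_width: 0.441
```

```bash
python3 - <<'E'
from h import *
o=st();print(o['clock'],o['position'].round(4),o['ft_force'],o['grip_width'])
im=manip.camera('scene');s=manip.camera('side')
cv2.imwrite('pics/v3.png',np.hstack([cv2.resize(im[120:340,180:440],None,fx=1.5,fy=1.5),cv2.resize(s[80:300,230:490],None,fx=1.5,fy=1.5)]))
E
```

```text
5.625 [ 0.6329 -0.0389  0.0867] [ 0.22408164 -0.03308203 -1.37533564] 0.4408413616620236
```

View pics/v3.png

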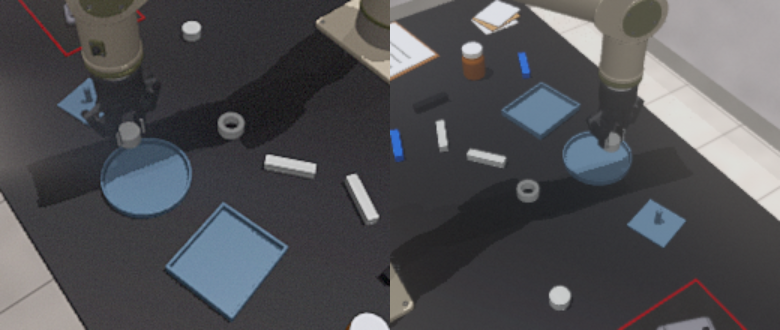

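Disc held above the dish at crop (128,135); the dish is centred at (145,176) in that crop. Lowering.

Call:
servo_tool:
  moves:
    - {"travel": [0,0,40],"dr": [0,0,0]}
    - {"travel": [0,0,25],"dr": [0,0,0]}
    - {"travel": [0,0,6],"dr": [0,0,0]}
    - {"travel": [0,0,3],"dr": [0,0,0]}
    - {"travel": [0,0,1],"dr": [0,0,0]}
    - {"travel": [0,0,0],"dr": [0,0,0]}

```text
clock: 6.48
position: [0.634, -0.0383, 0.0131]
ee_rot: [1.0, 0.001, 0.001, -0.0]
ft_force: [-0.6, -0.6, -0.8]
grip_width: 0.447
```

Call:
servo_tool:
  moves:
    - {"travel": [0,0,1],"dr": [0,0,0]}
    - {"travel": [0,0,1],"dr": [0,0,0]}
    - {"travel": [0,0,0],"dr": [0,0,0]}

```text
clock: 6.85
position: [0.634, -0.0382, 0.0119]
ee_rot: [1.0, 0.001, 0.0, -0.0]
ft_force: [-5.7, 0.9, 13.2]
grip_width: 0.44
```

Call:
servo_tool:
  moves:
    - {"travel": [0,0,0],"dr": [0,0,0]}
    - {"travel": [0,0,0],"dr": [0,0,0]}
    - {"travel": [0,0,0],"dr": [0,0,0]}
    - {"travel": [0,0,-20],"dr": [0,0,0]}
    - {"travel": [0,0,-40],"dr": [0,0,0]}
    - {"travel": [-40,30,-30],"dr": [0,0,0]}
    - {"travel": [-50,37,0],"dr": [0,0,0]}
    - {"travel": [-50,37,0],"dr": [0,0,0]}
    - {"travel": [-50,37,0],"dr": [0,0,0]}
    - {"travel": [-50,37,0],"dr": [0,0,0]}
    - {"travel": [-44,36,0],"dr": [0,0,0]}
    - {"travel": [0,0,0],"dr": [0,0,0]}
  claw: 0.32

```text
clock: 8.35
position: [0.3473, -0.2549, 0.1011]
ee_rot: [1.0, -0.003, 0.001, -0.001]
ft_force: [1.1, 0.6, 0.8]
grip_width: 0.679
```

Call:
servo_tool:
  moves:
    - {"travel": [0,0,0],"dr": [0,0,0]}
    - {"travel": [0,0,0],"dr": [0,0,0]}
  claw: 0

```text
clock: 8.6
position: [0.3508, -0.2521, 0.1006]
ee_rot: [1.0, 0.001, 0.0, 0.0]
ft_force: [-0.4, -0.1, -0.7]
grip_width: 0.995
```

```bash
python3 - <<'E'
from h import *
o=st();print(o['clock'],o['position'].round(4),o['grip_width'])
c=manip.calibration('wrist');im=manip.camera('wrist');cv2.imwrite('pics/w4.png',im)
blobs(im,'wrist',c,.024,200)
for n in('scene','side'):
    print(n);c=manip.calibration(n);i=manip.camera(n);cv2.imwrite(f'pics/{n}4.png',i);blobs(i,n,c,.024,165,30)
E
```

```text
8.6 [ 0.3508 -0.2521  0.1006] 0.9947016774646015
[500. 394.] ctr mm 515.0 -421.3 size 13.2 33.7 long axis deg 158.7
[133. 383.] ctr mm 193.9 -407.9 size 19.1 7.4 long axis deg 16.6
[441. 283.] ctr mm 450.2 -308.6 size 14.4 56.7 long axis deg 120.0
[189. 283.] ctr mm 251.7 -309.0 size 56.6 14.3 long axis deg 60.3
[313. 211.] ctr mm 349.7 -251.1 size 39.0 43.6 long axis deg 90.1
[628. 173.] ctr mm 571.2 -224.6 size 16.2 84.1 long axis deg 106.2
scene
[426. 342.] ctr mm 524.9 432.1 size 54.9 56.2 long axis deg 92.1
[594. 320.] ctr mm 187.8 627.2 size 19.2 98.6 long axis deg 98.5
[421. 251.] ctr mm 365.6 265.2 size 89.5 18.5 long axis deg 68.2
[373. 229.] ctr mm 417.4 141.6 size 19.5 88.3 long axis deg 129.2
[268. 224.] ctr mm 630.6 -38.5 size 35.7 37.0 long axis deg 95.3
[334. 201.] ctr mm 442.3 4.9 size 47.0 46.6 long axis deg 36.3
[460. 152.] ctr mm 11.8 81.6 size 222.5 80.0 long axis deg 0.1
[488.  59.] ctr mm -492.7 -186.7 size 121.7 15.2 long axis deg 21.5
[483.  58.] ctr mm -483.8 -207.1 size 121.1 13.6 long axis deg 23.0
[626.  34.] ctr mm -1162.1 6.8 size 373.5 144.4 long axis d
[... 1114 characters left out ...]
 50.3 long axis deg 112.4
[428. 115.] ctr mm 1070.2 169.9 size 64.9 147.4 long axis deg 90.4
[301.  88.] ctr mm 728.2 620.2 size 109.9 87.6 long axis deg 22.7
[375.  78.] ctr mm 1057.9 501.0 size 39.7 136.6 long axis deg 91.4
[111.  42.] ctr mm 114.2 1574.7 size 56.1 655.2 long axis deg 98.8
[37. 14.] ctr mm -147.5 2129.5 size 101.4 269.4 long axis deg 143.3
[625.  17.] ctr mm 2667.4 258.6 size 537.9 180.4 long axis deg 28.0
[573.  29.] ctr mm 2328.1 322.5 size 682.9 260.6 long axis deg 44.0
[481.   3.] ctr mm 2092.8 800.1 size 132.2 185.8 long axis deg 146.1
[368.  32.] ctr mm 1353.7 904.1 size 787.5 241.6 long axis deg 55.2
[51.  5.] ctr mm -79.8 2234.9 size 175.8 246.7 long axis deg 146.1
```

Disc A sits in the dish at about (631,-38). The TCP is aligned over disc B.

Call:
servo_tool:
  moves:
    - {"travel": [0,0,50],"dr": [0,0,0]}
    - {"travel": [0,0,30],"dr": [0,0,0]}
    - {"travel": [0,0,12],"dr": [0,0,0]}
    - {"travel": [0,0,0],"dr": [0,0,0]}

```text
clock: 9.25
position: [0.3492, -0.2524, 0.0075]
ee_rot: [1.0, 0.001, -0.001, 0.0]
ft_force: [0.6, -0.3, 1.3]
grip_width: 0.998
```

Call:
servo_tool:
  moves:
    - {"travel": [0,0,0],"dr": [0,0,0]}
    - {"travel": [0,0,0],"dr": [0,0,0]}
    - {"travel": [0,0,0],"dr": [0,0,0]}
    - {"travel": [0,0,0],"dr": [0,0,0]}
    - {"travel": [0,0,0],"dr": [0,0,0]}
    - {"travel": [0,0,0],"dr": [0,0,0]}
  claw: 1

```text
clock: 10.0
position: [0.3504, -0.2526, 0.0091]
ee_rot: [1.0, 0.001, 0.001, -0.0]
ft_force: [-3.6, 2.9, 14.1]
grip_width: 0.446
```

Call:
servo_tool:
  moves:
    - {"travel": [0,0,-20],"dr": [0,0,0]}
    - {"travel": [0,0,-40],"dr": [0,0,0]}
    - {"travel": [24,-24,-30],"dr": [0,0,0]}
    - {"travel": [40,-40,0],"dr": [0,0,0]}
    - {"travel": [40,-40,0],"dr": [0,0,0]}
    - {"travel": [40,-40,0],"dr": [0,0,0]}
    - {"travel": [40,-40,0],"dr": [0,0,0]}
    - {"travel": [40,-40,0],"dr": [0,0,0]}
    - {"travel": [40,-40,0],"dr": [0,0,0]}
    - {"travel": [20,-18,0],"dr": [0,0,0]}
    - {"travel": [0,0,0],"dr": [0,0,0]}
    - {"travel": [0,0,0],"dr": [0,0,0]}

```text
clock: 11.5
position: [0.633, 0.0287, 0.0984]
ee_rot: [1.0, 0.0, -0.0, 0.0]
ft_force: [-0.0, -1.1, -1.2]
grip_width: 0.439
```

Call:
servo_tool:
  moves:
    - {"travel": [0,0,50],"dr": [0,0,0]}
    - {"travel": [0,0,25],"dr": [0,0,0]}
    - {"travel": [0,0,7],"dr": [0,0,0]}
    - {"travel": [0,0,2],"dr": [0,0,0]}
    - {"travel": [0,0,1],"dr": [0,0,0]}
    - {"travel": [0,0,0],"dr": [0,0,0]}

```text
clock: 12.25
position: [0.634, 0.0297, 0.0142]
ee_rot: [1.0, 0.001, 0.001, -0.0]
ft_force: [-0.4, -0.2, -0.8]
grip_width: 0.442
```

Call:
servo_tool:
  moves:
    - {"travel": [0,0,1],"dr": [0,0,0]}
    - {"travel": [0,0,1],"dr": [0,0,0]}
    - {"travel": [0,0,0.5],"dr": [0,0,0]}
    - {"travel": [0,0,0],"dr": [0,0,0]}

```text
clock: 12.75
position: [0.634, 0.0298, 0.0132]
ee_rot: [1.0, 0.001, 0.0, -0.001]
ft_force: [-8.8, -0.5, 21.9]
grip_width: 0.437
```

```bash
python3 - <<'E'
from h import *
c=np.load('c1.npy',allow_pickle=True).item()
# offset of w1: measure with disc etc. tray corner from scene refined not needed
E
echo
```

Call:
servo_tool:
  moves:
    - {"travel": [0,0,0],"dr": [0,0,0]}
    - {"travel": [0,0,0],"dr": [0,0,0]}
    - {"travel": [0,0,0],"dr": [0,0,0]}
    - {"travel": [0,0,-20],"dr": [0,0,0]}
    - {"travel": [0,0,-50],"dr": [0,0,0]}
    - {"travel": [-38,-28,-48],"dr": [0,0,0]}
    - {"travel": [-38,-28,-48],"dr": [0,0,0]}
    - {"travel": [-38,-28,-48],"dr": [0,0,0]}
    - {"travel": [-38,-28,-48],"dr": [0,0,0]}
    - {"travel": [0,0,0],"dr": [0,0,0]}
    - {"travel": [0,0,0],"dr": [0,0,0]}
    - {"travel": [0,0,0],"dr": [0,0,0]}
  claw: 0.32

```text
clock: 14.25
position: [0.4924, 0.1323, 0.2582]
ee_rot: [1.0, -0.0, -0.001, 0.001]
ft_force: [-0.2, 0.3, -0.6]
grip_width: 0.684
```

```bash
python3 - <<'E'
from h import *
o=st();print(o['clock'],o['position'].round(4),o['grip_width'],np.abs(o['joint_velocities']).max())
c=manip.calibration('wrist');im=manip.camera('wrist');cv2.imwrite('pics/w5.png',im);np.save('c5.npy',c,allow_pickle=True)
blobs(im,'wrist',c,.02,165,150)
E
```

```text
14.25 [0.4924 0.1323 0.2582] 0.6844119268152945 0.008628900079758127
[ 13. 218.] ctr mm 104.3 73.1 size 84.8 37.8 long axis deg 85.0
[252. 166.] ctr mm 416.2 138.5 size 19.1 88.7 long axis deg 129.2
[199.  54.] ctr mm 364.0 262.2 size 89.3 19.3 long axis deg 68.6
```

View pics/w5.png

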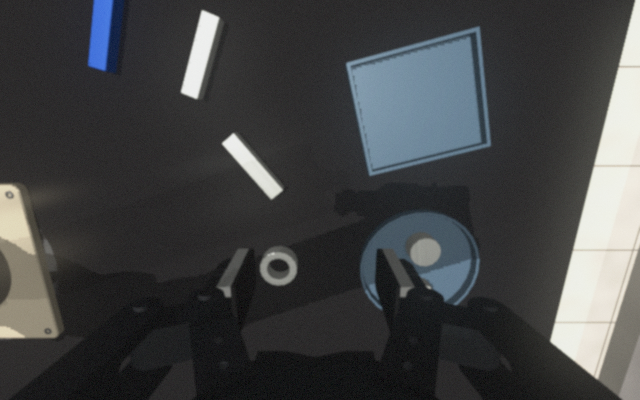

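The view shows the bars at (199,54) and (252,166), and tray corners at (347,64), (479,28), (491,146) and (371,175). Disc B sits flat in the dish at (425,250), with disc A partly hidden behind the finger.

```bash
python3 - <<'E'
from h import *
c=np.load('c5.npy',allow_pickle=True).item()
w=np.array([ray('wrist',q,.018,c) for q in[(347,64),(479,28),(491,146),(371,175)]]);print(w.round(3),w.mean(0).round(4),[np.degrees(np.arctan2(*(w[(i+1)%4]-w[i])[::-1])).round(1) for i in range(4)])
plan(.416,.1385,.07,39.2,5)
E
```

```text
[[0.528 0.254]
 [0.67  0.29 ]
 [0.703 0.163]
 [0.561 0.128]] [0.6157 0.2085] [np.float64(14.2), np.float64(-75.5), np.float64(-166.1), np.float64(104.7)]
{"travel":[-15.2, -1.3, 37.6],"dr":[0.0, 0.0, -7.8]},
{"travel":[-14.9, -3.3, 37.6],"dr":[0.0, 0.0, -7.8]},
{"travel":[-14.3, -5.3, 37.6],"dr":[0.0, 0.0, -7.8]},
{"travel":[-13.5, -7.2, 37.6],"dr":[0.0, 0.0, -7.8]},
{"travel":[-12.4, -9.0, 37.6],"dr":[0.0, 0.0, -7.8]}
```

Call:
servo_tool:
  moves:
    - {"travel": [-15,-1,38],"dr": [0,0,-7.8]}
    - {"travel": [-15,-3,38],"dr": [0,0,-7.8]}
    - {"travel": [-14,-5,38],"dr": [0,0,-7.8]}
    - {"travel": [-14,-7,38],"dr": [0,0,-7.8]}
    - {"travel": [-12,-9,38],"dr": [0,0,-7.8]}
    - {"travel": [0,0,0],"dr": [0,0,0]}
    - {"travel": [0,0,0],"dr": [0,0,0]}
  claw: 0.1

```text
clock: 15.18
position: [0.418, 0.1385, 0.0701]
ee_rot: [0.943, 0.332, 0.001, 0.0]
ft_force: [-0.2, -0.3, 0.3]
grip_width: 0.902
```

```bash
python3 - <<'E'
from h import *
plan(.416,.1385,.014,39.2,3)
c=manip.calibration('wrist');im=manip.camera('wrist');blobs(im,'wrist',c,.02,180,150)
E
```

```text
{"travel":[-0.5, -0.4, 18.7],"dr":[0.0, -0.0, -0.1]},
{"travel":[-0.5, -0.4, 18.7],"dr":[0.0, -0.0, -0.1]},
{"travel":[-0.5, -0.4, 18.7],"dr":[0.0, -0.0, -0.1]}
[427. 279.] ctr mm 501.9 156.7 size 10.6 43.7 long axis deg 155.5
[203. 280.] ctr mm 381.8 60.1 size 10.7 44.3 long axis deg 101.7
[313. 218.] ctr mm 415.0 139.3 size 20.7 90.9 long axis deg 129.0
[356.  20.] ctr mm 359.1 247.9 size 61.7 22.3 long axis deg 67.8
```

Call:
servo_tool:
  moves:
    - {"travel": [-1,-1,30],"dr": [0,0,0]}
    - {"travel": [-1,-1,18],"dr": [0,0,0]}
    - {"travel": [0,0,8],"dr": [0,0,0]}
    - {"travel": [0,0,0],"dr": [0,0,0]}

```text
clock: 15.72
position: [0.4145, 0.1392, 0.0136]
ee_rot: [0.943, 0.334, 0.0, 0.0]
ft_force: [0.2, -0.3, 0.0]
grip_width: 0.898
```

Call:
servo_tool:
  moves:
    - {"travel": [0,0,0],"dr": [0,0,0]}
    - {"travel": [0,0,0],"dr": [0,0,0]}
    - {"travel": [0,0,0],"dr": [0,0,0]}
    - {"travel": [0,0,0],"dr": [0,0,0]}
    - {"travel": [0,0,0],"dr": [0,0,0]}
    - {"travel": [0,0,0],"dr": [0,0,0]}
    - {"travel": [0,0,0],"dr": [0,0,0]}
    - {"travel": [0,0,0],"dr": [0,0,0]}
  claw: 1

```text
clock: 16.73
position: [0.4141, 0.1394, 0.0137]
ee_rot: [0.942, 0.334, 0.0, -0.0]
ft_force: [-2.5, -0.5, 10.9]
grip_width: 0.208
```

```bash
python3 - <<'E'
from h import *
t=np.radians(14.2);n=np.array([-np.sin(t),np.cos(t)]);C=np.array([.6157,.2085])
print(C+.028*n,C-.028*n); a=C-.026*n
plan(a[0],a[1],.11,104.2,8)
E
```

```text
[0.60883139 0.23564447] [0.62256861 0.18135553]
{"travel":[23.6, 12.1, -12.0],"dr":[0.0, -0.0, -8.1]},
{"travel":[21.7, 15.3, -12.0],"dr":[0.0, -0.0, -8.1]},
{"travel":[19.3, 18.3, -12.0],"dr":[0.0, -0.0, -8.1]},
{"travel":[16.5, 20.8, -12.0],"dr":[0.0, -0.0, -8.1]},
{"travel":[13.4, 22.9, -12.0],"dr":[0.0, -0.0, -8.1]},
{"travel":[10.0, 24.6, -12.0],"dr":[0.0, -0.0, -8.1]},
{"travel":[6.4, 25.8, -12.0],"dr":[0.0, -0.0, -8.1]},
{"travel":[2.7, 26.4, -12.0],"dr":[0.0, -0.0, -8.1]}
```

Call:
servo_tool:
  moves:
    - {"travel": [0,0,-25],"dr": [0,0,0]}
    - {"travel": [0,0,-45],"dr": [0,0,0]}
    - {"travel": [24,12,-26],"dr": [0,0,-8.1]}
    - {"travel": [22,15,0],"dr": [0,0,-8.1]}
    - {"travel": [19,18,0],"dr": [0,0,-8.1]}
    - {"travel": [16,21,0],"dr": [0,0,-8.1]}
    - {"travel": [13,23,0],"dr": [0,0,-8.1]}
    - {"travel": [10,25,0],"dr": [0,0,-8.1]}
    - {"travel": [6,26,0],"dr": [0,0,-8.1]}
    - {"travel": [3,26,0],"dr": [0,0,-8.1]}
    - {"travel": [0,0,0],"dr": [0,0,0]}
    - {"travel": [0,0,0],"dr": [0,0,0]}

```text
clock: 18.23
position: [0.6209, 0.1816, 0.1086]
ee_rot: [0.617, 0.787, -0.001, -0.0]
ft_force: [0.5, 0.1, -0.9]
grip_width: 0.21
```

```bash
python3 - <<'E'
from h import *
o=st();print(o['joint_pos'].round(2))
plan(.622,.1833,.022,104.2,2)
i=manip.camera('wrist');s=manip.camera('side')
cv2.imwrite('pics/v6.png',np.hstack([cv2.resize(i,(480,300)),cv2.resize(s[100:220,260:380],(300,300))]))
E
```

```text
[-0.76  0.51  0.54  1.57 -0.28  1.14  1.66]
{"travel":[0.7, 0.8, 43.3],"dr":[-0.0, 0.0, -0.2]},
{"travel":[0.7, 0.7, 43.3],"dr":[-0.0, 0.0, -0.2]}
```

View pics/v6.png

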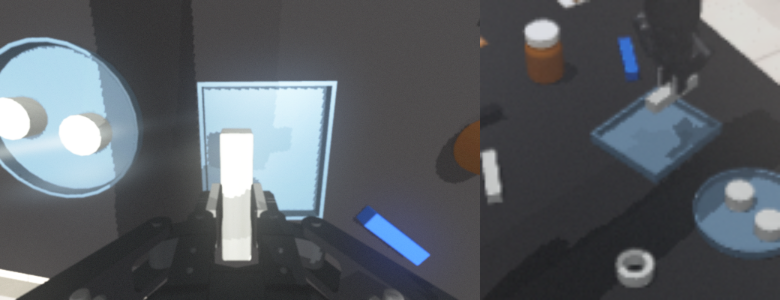

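Bar held at (237,195), parallel to the tray sides. Both discs lie flat in the dish. Lowering.

Call:
servo_tool:
  moves:
    - {"travel": [1,1,45],"dr": [0,0,0]}
    - {"travel": [0,0,33],"dr": [0,0,0]}
    - {"travel": [0,0,8],"dr": [0,0,0]}
    - {"travel": [0,0,3],"dr": [0,0,0]}
    - {"travel": [0,0,1],"dr": [0,0,0]}
    - {"travel": [0,0,0],"dr": [0,0,0]}

```text
clock: 19.08
position: [0.623, 0.1834, 0.0202]
ee_rot: [0.617, 0.787, 0.001, 0.0]
ft_force: [0.4, -1.3, -1.2]
grip_width: 0.203
```

Call:
servo_tool:
  moves:
    - {"travel": [0,0,1],"dr": [0,0,0]}
    - {"travel": [0,0,1],"dr": [0,0,0]}
    - {"travel": [0,0,0.5],"dr": [0,0,0]}
    - {"travel": [0,0,0],"dr": [0,0,0]}

```text
clock: 19.58
position: [0.6226, 0.1833, 0.0178]
ee_rot: [0.617, 0.787, 0.0, -0.0]
ft_force: [-5.3, -0.8, 9.1]
grip_width: 0.205
```

Call:
servo_tool:
  moves:
    - {"travel": [0,0,0],"dr": [0,0,0]}
    - {"travel": [0,0,0],"dr": [0,0,0]}
    - {"travel": [0,0,-12],"dr": [0,0,0]}
    - {"travel": [0,0,-40],"dr": [0,0,0]}
    - {"travel": [0,0,-40],"dr": [0,0,0]}
    - {"travel": [0,0,0],"dr": [0,0,0]}
  claw: 0.64

```text
clock: 20.32
position: [0.6246, 0.1835, 0.113]
ee_rot: [0.617, 0.787, 0.003, 0.002]
ft_force: [1.3, 0.3, -0.2]
grip_width: 0.362
```

```bash
python3 - <<'E'
from h import *
print(st()['grip_width'])
plan(.364,.262,.07,158.6,7)
E
```

```text
0.361515761267414
{"travel":[19.8, -33.5, 5.9],"dr":[0.1, 0.0, -7.8]},
{"travel":[24.2, -30.5, 6.0],"dr":[0.1, 0.0, -7.8]},
{"travel":[28.1, -26.9, 6.0],"dr":[0.1, 0.0, -7.8]},
{"travel":[31.5, -22.8, 6.0],"dr":[0.1, 0.0, -7.8]},
{"travel":[34.3, -18.3, 6.1],"dr":[0.1, 0.0, -7.8]},
{"travel":[36.5, -13.5, 6.1],"dr":[0.1, 0.0, -7.8]},
{"travel":[38.0, -8.4, 6.1],"dr":[0.1, 0.0, -7.8]}
```

Call:
servo_tool:
  moves:
    - {"travel": [20,-34,6],"dr": [0,0,-7.8]}
    - {"travel": [24,-30,6],"dr": [0,0,-7.8]}
    - {"travel": [28,-27,6],"dr": [0,0,-7.8]}
    - {"travel": [32,-23,6],"dr": [0,0,-7.8]}
    - {"travel": [34,-18,6],"dr": [0,0,-7.8]}
    - {"travel": [36,-14,6],"dr": [0,0,-7.8]}
    - {"travel": [38,-8,6],"dr": [0,0,-7.8]}
    - {"travel": [0,0,0],"dr": [0,0,0]}
    - {"travel": [0,0,0],"dr": [0,0,0]}
  claw: 0.1

```text
clock: 21.45
position: [0.3624, 0.2617, 0.0668]
ee_rot: [0.187, 0.982, 0.0, 0.0]
ft_force: [0.3, -0.1, -0.2]
grip_width: 0.9
```

```bash
python3 - <<'E'
from h import *
o=st();print(o['joint_pos'].round(2))
c=manip.calibration('wrist');im=manip.camera('wrist');blobs(im,'wrist',c,.02,180,150)
plan(.364,.262,.014,158.6,1)
E
```

```text
[-1.03  0.11  0.32  2.11 -0.04  0.92  2.08]
[314. 225.] ctr mm 363.5 261.6 size 91.3 20.4 long axis deg 68.5
{"travel":[-1.0, 0.9, 52.8],"dr":[0.0, 0.0, -0.2]}
```

Call:
servo_tool:
  moves:
    - {"travel": [-1,0,28],"dr": [0,0,0]}
    - {"travel": [0,0,17],"dr": [0,0,0]}
    - {"travel": [0,0,8],"dr": [0,0,0]}
    - {"travel": [0,0,0],"dr": [0,0,0]}

```text
clock: 22.0
position: [0.3632, 0.261, 0.0134]
ee_rot: [0.187, 0.982, -0.0, -0.0]
ft_force: [-0.6, -0.2, -0.0]
grip_width: 0.901
```

Call:
servo_tool:
  moves:
    - {"travel": [0,0,0],"dr": [0,0,0]}
    - {"travel": [0,0,0],"dr": [0,0,0]}
    - {"travel": [0,0,0],"dr": [0,0,0]}
    - {"travel": [0,0,0],"dr": [0,0,0]}
    - {"travel": [0,0,0],"dr": [0,0,0]}
    - {"travel": [0,0,0],"dr": [0,0,0]}
    - {"travel": [0,0,0],"dr": [0,0,0]}
    - {"travel": [0,0,0],"dr": [0,0,0]}
  claw: 1

```text
clock: 23.0
position: [0.363, 0.2616, 0.0142]
ee_rot: [0.187, 0.982, 0.0, 0.0]
ft_force: [-1.5, -1.1, 7.4]
grip_width: 0.208
```

```bash
python3 - <<'E'
from h import *
t=np.radians(14.2);n=np.array([-np.sin(t),np.cos(t)]);C=np.array([.6157,.2085]);a=C+.026*n;print(a)
plan(a[0],a[1],.014,104.2,7)
E
```

```text
[0.60932201 0.23370558]
{"travel":[-34.2, 9.2, 0.0],"dr":[0.0, -0.0, 7.8]},
{"travel":[-32.6, 13.7, 0.0],"dr":[0.0, -0.0, 7.8]},
{"travel":[-30.5, 18.0, 0.0],"dr":[0.0, -0.0, 7.8]},
{"travel":[-27.8, 22.0, 0.0],"dr":[0.0, -0.0, 7.8]},
{"travel":[-24.6, 25.5, 0.0],"dr":[0.0, -0.0, 7.8]},
{"travel":[-20.9, 28.6, 0.0],"dr":[0.0, -0.0, 7.8]},
{"travel":[-16.9, 31.1, 0.0],"dr":[0.0, -0.0, 7.8]}
```

Call:
servo_tool:
  moves:
    - {"travel": [0,0,-25],"dr": [0,0,0]}
    - {"travel": [0,0,-45],"dr": [0,0,0]}
    - {"travel": [-34,9,-26],"dr": [0,0,7.8]}
    - {"travel": [-33,14,0],"dr": [0,0,7.8]}
    - {"travel": [-30,18,0],"dr": [0,0,7.8]}
    - {"travel": [-28,22,0],"dr": [0,0,7.8]}
    - {"travel": [-25,26,0],"dr": [0,0,7.8]}
    - {"travel": [-21,29,0],"dr": [0,0,7.8]}
    - {"travel": [-17,31,0],"dr": [0,0,7.8]}
    - {"travel": [0,0,0],"dr": [0,0,0]}
    - {"travel": [0,0,0],"dr": [0,0,0]}

```text
clock: 24.38
position: [0.6093, 0.233, 0.1091]
ee_rot: [0.616, 0.788, -0.0, -0.0]
ft_force: [-1.1, 0.7, -1.5]
grip_width: 0.206
```

```bash
python3 - <<'E'
from h import *
plan(.6093,.2337,.022,104.2,2)
i=manip.camera('wrist');s=manip.camera('side')
cv2.imwrite('pics/v7.png',np.hstack([cv2.resize(i,(480,300)),cv2.resize(s[100:220,260:380],(300,300))]))
E
```

```text
{"travel":[0.3, 0.1, 43.6],"dr":[-0.0, -0.0, -0.1]},
{"travel":[0.3, 0.1, 43.6],"dr":[-0.0, -0.0, -0.1]}
```

View pics/v7.png

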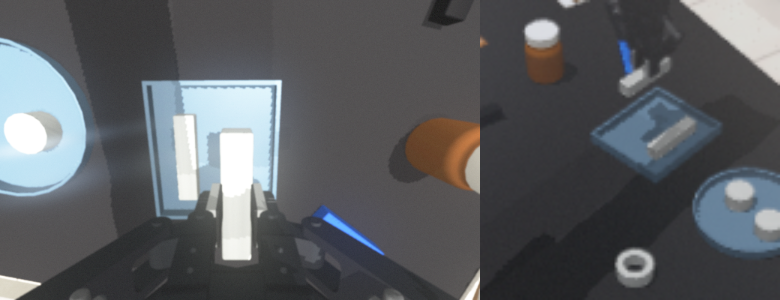

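The first bar lies flat in the tray at (186,157). The second is held over the free half, and its finger clearance to the jar is ample. Lowering.

Call:
servo_tool:
  moves:
    - {"travel": [0,0,45],"dr": [0,0,0]}
    - {"travel": [0,0,33],"dr": [0,0,0]}
    - {"travel": [0,0,8],"dr": [0,0,0]}
    - {"travel": [0,0,2],"dr": [0,0,0]}
    - {"travel": [0,0,1],"dr": [0,0,0]}
    - {"travel": [0,0,0],"dr": [0,0,0]}

```text
clock: 25.22
position: [0.6106, 0.2332, 0.0217]
ee_rot: [0.617, 0.787, 0.001, 0.0]
ft_force: [0.1, 0.5, -0.8]
grip_width: 0.207
```

Call:
servo_tool:
  moves:
    - {"travel": [0,0,1],"dr": [0,0,0]}
    - {"travel": [0,0,1],"dr": [0,0,0]}
    - {"travel": [0,0,0],"dr": [0,0,0]}

```text
clock: 25.6
position: [0.6099, 0.2328, 0.0185]
ee_rot: [0.617, 0.787, -0.0, -0.0]
ft_force: [0.2, 0.1, -0.4]
grip_width: 0.208
```

Call:
servo_tool:
  moves:
    - {"travel": [0,0,1],"dr": [0,0,0]}
    - {"travel": [0,0,0],"dr": [0,0,0]}
    - {"travel": [0,0,0],"dr": [0,0,0]}

```text
clock: 25.98
position: [0.61, 0.2329, 0.0183]
ee_rot: [0.617, 0.787, 0.0, -0.0]
ft_force: [-3.9, -0.5, 6.0]
grip_width: 0.206
```

Call:
servo_tool:
  moves:
    - {"travel": [0,0,0],"dr": [0,0,0]}
    - {"travel": [0,0,0],"dr": [0,0,0]}
    - {"travel": [0,0,-12],"dr": [0,0,0]}
    - {"travel": [0,0,-40],"dr": [0,0,0]}
    - {"travel": [0,0,-40],"dr": [0,0,0]}
    - {"travel": [0,0,0],"dr": [0,0,0]}
  claw: 0.64

```text
clock: 26.72
position: [0.6122, 0.2334, 0.1141]
ee_rot: [0.617, 0.787, 0.003, 0.001]
ft_force: [-0.0, 0.3, 1.0]
grip_width: 0.361
```

```bash
python3 - <<'E'
from h import *
print(st()['grip_width'])
plan(.4427,-.0006,.1,60,8)
E
```

```text
0.3609448697501761
{"travel":[-23.3, -27.6, 1.5],"dr":[0.0, -0.0, 5.5]},
{"travel":[-25.9, -25.2, 1.6],"dr":[0.0, -0.0, 5.5]},
{"travel":[-28.1, -22.6, 1.6],"dr":[0.0, -0.0, 5.5]},
{"travel":[-30.2, -19.9, 1.6],"dr":[0.0, -0.0, 5.5]},
{"travel":[-31.9, -16.9, 1.7],"dr":[0.0, -0.0, 5.5]},
{"travel":[-33.4, -13.7, 1.7],"dr":[0.0, -0.0, 5.5]},
{"travel":[-34.6, -10.5, 1.7],"dr":[0.0, -0.0, 5.5]},
{"travel":[-35.4, -7.1, 1.7],"dr":[0.0, -0.0, 5.5]}
```

Call:
servo_tool:
  moves:
    - {"travel": [-23,-28,1],"dr": [0,0,5.5]}
    - {"travel": [-26,-25,2],"dr": [0,0,5.5]}
    - {"travel": [-28,-23,2],"dr": [0,0,5.5]}
    - {"travel": [-30,-20,2],"dr": [0,0,5.5]}
    - {"travel": [-32,-17,2],"dr": [0,0,5.5]}
    - {"travel": [-33,-14,2],"dr": [0,0,5.5]}
    - {"travel": [-35,-10,2],"dr": [0,0,5.5]}
    - {"travel": [-35,-7,2],"dr": [0,0,5.5]}
    - {"travel": [0,0,0],"dr": [0,0,0]}
    - {"travel": [0,0,0],"dr": [0,0,0]}
  claw: 0

```text
clock: 27.98
position: [0.4402, 0.0001, 0.0948]
ee_rot: [0.866, 0.499, 0.0, -0.0]
ft_force: [-0.1, 0.7, -0.1]
grip_width: 0.999
```

```bash
python3 - <<'E'
from h import *
c=manip.calibration('wrist');im=manip.camera('wrist');blobs(im,'wrist',c,.022,150,150);cv2.imwrite('pics/w8.png',im)
plan(.4427,-.0006,.009,60,1)
E
```

```text
[491. 390.] ctr mm 653.2 51.2 size 12.3 21.1 long axis deg 144.1
[404. 338.] ctr mm 572.5 10.3 size 30.7 45.7 long axis deg 169.3
[189. 284.] ctr mm 438.0 -112.9 size 13.7 53.7 long axis deg 120.7
[441. 283.] ctr mm 535.4 56.9 size 55.3 13.8 long axis deg 0.2
[319. 213.] ctr mm 440.9 2.8 size 49.9 53.5 long axis deg 149.9
{"travel":[0.4, 2.5, 85.7],"dr":[0.0, -0.0, -0.0]}
```

Call:
servo_tool:
  moves:
    - {"travel": [1,0,50],"dr": [0,0,0]}
    - {"travel": [0,0,25],"dr": [0,0,0]}
    - {"travel": [0,0,10],"dr": [0,0,0]}
    - {"travel": [0,0,0],"dr": [0,0,0]}

```text
clock: 28.52
position: [0.4405, 0.0005, 0.0095]
ee_rot: [0.866, 0.499, -0.0, 0.0]
ft_force: [0.4, 0.2, -0.2]
grip_width: 0.997
```

Call:
servo_tool:
  moves:
    - {"travel": [0,0,0],"dr": [0,0,0]}
    - {"travel": [0,0,0],"dr": [0,0,0]}
    - {"travel": [0,0,0],"dr": [0,0,0]}
    - {"travel": [0,0,0],"dr": [0,0,0]}
    - {"travel": [0,0,0],"dr": [0,0,0]}
    - {"travel": [0,0,0],"dr": [0,0,0]}
    - {"travel": [0,0,0],"dr": [0,0,0]}
  claw: 1

```text
clock: 29.4
position: [0.4412, 0.0009, 0.011]
ee_rot: [0.867, 0.499, 0.001, -0.001]
ft_force: [-6.6, 0.3, 21.5]
grip_width: 0.558
```

Call:
servo_tool:
  moves:
    - {"travel": [0,0,-25],"dr": [0,0,0]}
    - {"travel": [0,0,-50],"dr": [0,0,0]}
    - {"travel": [0,0,-50],"dr": [0,0,0]}
    - {"travel": [0,0,0],"dr": [0,0,0]}

```text
clock: 29.9
position: [0.4426, 0.001, 0.138]
ee_rot: [0.867, 0.499, 0.004, -0.0]
ft_force: [-0.2, -0.2, -1.4]
grip_width: 0.551
```

```bash
python3 - <<'E'
from h import *
plan(.56,-.22,.135,60,5)
E
```

```text
{"travel":[-26.4, 42.5, 0.5],"dr":[0.0, -0.1, -0.0]},
{"travel":[-26.5, 42.5, 0.6],"dr":[0.0, -0.1, -0.0]},
{"travel":[-26.5, 42.5, 0.6],"dr":[0.0, -0.1, -0.0]},
{"travel":[-26.5, 42.5, 0.6],"dr":[0.0, -0.1, -0.0]},
{"travel":[-26.5, 42.4, 0.6],"dr":[0.0, -0.1, -0.0]}
```

Call:
servo_tool:
  moves:
    - {"travel": [-14,49,0],"dr": [0,0,0]}
    - {"travel": [-14,49,0],"dr": [0,0,0]}
    - {"travel": [-14,49,0],"dr": [0,0,0]}
    - {"travel": [-14,49,0],"dr": [0,0,0]}
    - {"travel": [-14,49,0],"dr": [0,0,0]}
    - {"travel": [-14,49,0],"dr": [0,0,0]}
    - {"travel": [-15,49,0],"dr": [0,0,0]}
    - {"travel": [0,0,0],"dr": [0,0,0]}
    - {"travel": [0,0,0],"dr": [0,0,0]}

```text
clock: 31.02
position: [0.6866, -0.2572, 0.1331]
ee_rot: [0.867, 0.499, -0.001, -0.001]
ft_force: [0.0, 0.4, -1.1]
grip_width: 0.551
```

```bash
python3 - <<'E'
from h import *
o=st();print(o['joint_pos'].round(2))
c=manip.calibration('wrist');np.save('c9.npy',c,allow_pickle=True);im=manip.camera('wrist');cv2.imwrite('pics/w9.png',im)
print(proj('wrist',(.623,-.217,.048),c))
E
```

```text
[-0.19  0.77  0.83  1.28 -0.56  1.33  1.67]
[319.97276287 105.57245067]
```

View pics/w9.png

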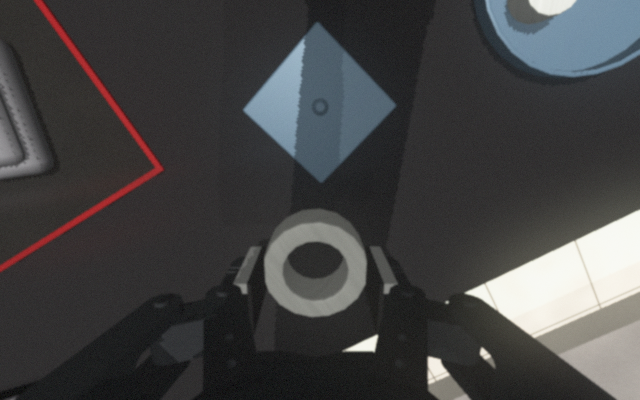

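The post top shows at (320,106), within 1 px of the prediction. The held ring's top face is centred at about (315,267).

```bash
python3 - <<'E'
from h import *
c=np.load('c9.npy',allow_pickle=True).item()
p=ray('wrist',(320,106.5),.048,c);r=ray('wrist',(315.5,267.5),.144,c);t=st()['position'][:2]
print(p,r,t,r-t)
# tool deltas to bring ring to post, TCP vs ring-based
x=np.array([.5,.866]);y=np.array([.866,-.5])
for q in(r,t):print((p-q)@x*1e3,(p-q)@y*1e3)
E
```

```text
[ 0.62353937 -0.21728863] [ 0.68485963 -0.2566167 ] [ 0.68685036 -0.25639896] [-0.00199073 -0.00021774]
3.3979785635088473 -72.76738201286845
2.21405176413773 -74.38248250082962
```

Consistent. I'll move 3 mm in x and -73 mm in y, then lower to just above the base (TCP 0.011 + 0.008 = 0.019).

Call:
servo_tool:
  moves:
    - {"travel": [1,-37,0],"dr": [0,0,0]}
    - {"travel": [2,-36,0],"dr": [0,0,0]}
    - {"travel": [0,0,0],"dr": [0,0,0]}
    - {"travel": [0,0,40],"dr": [0,0,0]}
    - {"travel": [0,0,20],"dr": [0,0,0]}
    - {"travel": [0,0,0],"dr": [0,0,0]}

```text
clock: 31.82
position: [0.625, -0.2175, 0.0733]
ee_rot: [0.866, 0.499, -0.001, -0.001]
ft_force: [0.9, 0.0, -1.2]
grip_width: 0.551
```

Call:
servo_tool:
  moves:
    - {"travel": [0,0,20],"dr": [0,0,0]}
    - {"travel": [0,0,20],"dr": [0,0,0]}
    - {"travel": [0,0,10],"dr": [0,0,0]}
    - {"travel": [0,0,2],"dr": [0,0,0]}
    - {"travel": [0,0,0],"dr": [0,0,0]}

```text
clock: 32.45
position: [0.6259, -0.2184, 0.0228]
ee_rot: [0.867, 0.499, 0.0, 0.0]
ft_force: [0.5, 0.5, -0.3]
grip_width: 0.551
```

Call:
servo_tool:
  moves:
    - {"travel": [0,0,1],"dr": [0,0,0]}
    - {"travel": [0,0,1],"dr": [0,0,0]}
    - {"travel": [0,0,0.5],"dr": [0,0,0]}
    - {"travel": [0,0,0],"dr": [0,0,0]}

```text
clock: 32.95
position: [0.6257, -0.2181, 0.02]
ee_rot: [0.867, 0.499, 0.0, -0.0]
ft_force: [0.7, -0.3, -1.3]
grip_width: 0.558
```

Call:
servo_tool:
  moves:
    - {"travel": [0,0,1],"dr": [0,0,0]}
    - {"travel": [0,0,1],"dr": [0,0,0]}
    - {"travel": [0,0,0],"dr": [0,0,0]}

```text
clock: 33.33
position: [0.6258, -0.2182, 0.0193]
ee_rot: [0.867, 0.499, 0.0, -0.0]
ft_force: [-5.4, 2.3, 12.4]
grip_width: 0.554
```

Contact with the base. Release, lift clear and check.

Call:
servo_tool:
  moves:
    - {"travel": [0,0,0],"dr": [0,0,0]}
    - {"travel": [0,0,0],"dr": [0,0,0]}
    - {"travel": [0,0,0],"dr": [0,0,0]}
    - {"travel": [0,0,-20],"dr": [0,0,0]}
    - {"travel": [0,0,-50],"dr": [0,0,0]}
    - {"travel": [0,0,-50],"dr": [0,0,0]}
    - {"travel": [0,40,-50],"dr": [0,0,0]}
    - {"travel": [0,40,-30],"dr": [0,0,0]}
    - {"travel": [0,0,0],"dr": [0,0,0]}
    - {"travel": [0,0,0],"dr": [0,0,0]}
  claw: 0.2

```text
clock: 34.58
position: [0.6933, -0.258, 0.2168]
ee_rot: [0.867, 0.499, -0.0, -0.0]
ft_force: [-0.8, 0.1, 0.2]
grip_width: 0.801
```

```bash
python3 - <<'E'
from h import *
w=manip.camera('wrist');s=manip.camera('side')
cv2.imwrite('pics/v10.png',np.hstack([cv2.resize(w,(400,250)),cv2.resize(s[85:335,235:485],(400,400))[:250]]) if 0 else np.vstack([cv2.resize(s[95:325,230:500],(700,596))[:596]]))
cv2.imwrite('pics/v11.png',w)
E
```

```text
(no output)
```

View pics/v10.png

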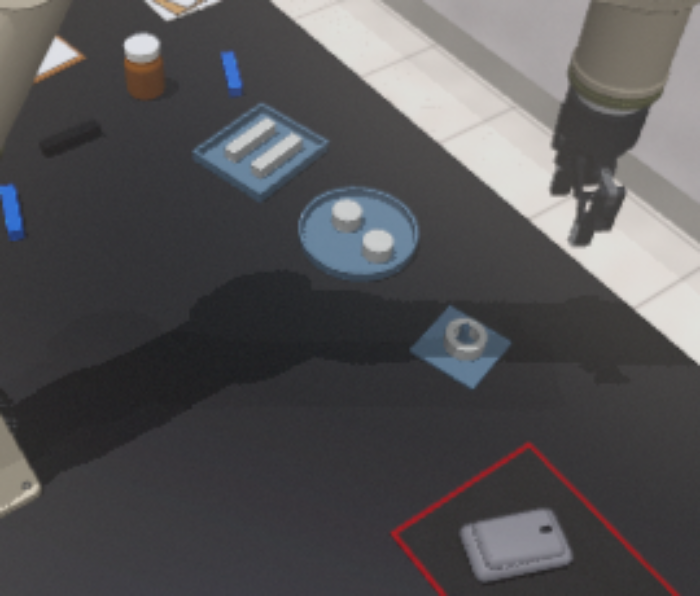

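View pics/v11.png

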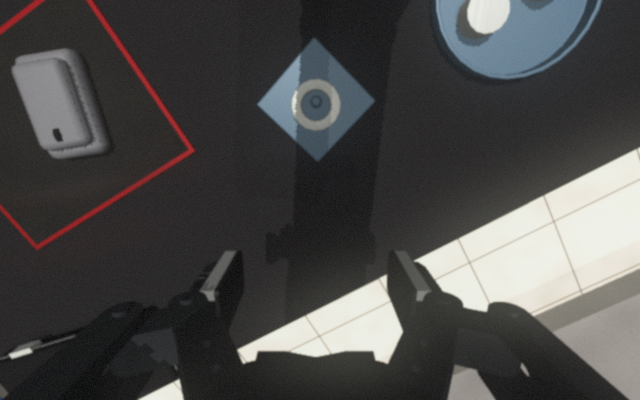

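Both views agree:
- **Bars:** flat and parallel in the tray, at (250,138) and (277,155).
- **Discs:** flat in the dish, at (347,213) and (378,244).
- **Ring:** centred over the post and resting on the base, at (466,340) in the side view and (316,103) in the wrist view.
- **Jar and mouse:** untouched.

```bash
python3 -c "
from workcell import manip
print(manip.hand_in(), manip.get_obs()['clock'])"
```

```text
the job is handed in; nothing more can be done
the job is handed in; nothing more can be done
```

The job is done and handed in at about 35 s of the 115 s allowed. I put both discs in the dish, then both bars in the tray, then the ring over the post, lowering each one until it touched before letting go.

The last side and wrist pictures show the discs flat and side by side, the bars flat and parallel along the tray, and the ring down on the base around the post. The jar, the mouse and the blue and black look-alikes were not touched.

One early wrist picture, taken while the arm was still moving, put things up to about 10 mm off. I took a new one with the arm still and used that for the bars and tray. The fingertips touched the bench lightly at some grasps, and the wrist force never read above about 22 N.

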